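# Bolt the speculum dispenser to its dock

## Robot

A 6-joint arm with a two-finger parallel gripper is mounted at the origin on the work surface. World frame = base frame: x ahead of the robot, y to its left, z up, the work surface at z = 0. Lengths are in m, angles in rad, forces in N, time in s.
With the tool pointing down it reaches from about 0.325 to 0.875 m from the base axis. Payload 4.4 kg.
Tool frame: the origin (TCP) lies midway between the tips of the shut fingers; the grasp point (between the pads) lies 19 mm behind it; z points along the fingers, y is the direction in which the jaws open and shut (so a half turn about z gives the same grasp; the last joint's range is limited). The gripper opens to 85 mm and grips with 20 to 120 N. Pads are 22 mm wide; open, the fingers measure 114 mm over their backs; the gripper's body (76 mm by 85 mm) begins 54 mm behind the grasp point. The pads swing forward as they close: fully open they stand 13 mm farther back than shut.
Start: joints at [0.983, 0.207, 1.542, -0, 1.393, -0.15], TCP at [0.244, 0.521, 0.231] pointing down, gripper open.
Joint ranges: [-2.73, 2.73], [-0.86, 2.22], [0.23, 2.46], [-1.11, 4.25], [0.08, 2.63], [-2.82, 2.82]. Speed limits (rad/s): [2.79, 2.79, 3.14, 3.14, 3.14, 3.14].

## Interface

Orientations are given as a rotation vector (axis times angle).
In Python, from rig import monitor, vision, finish_job gives the robot as it stands.
- The arm moves only by the shell command python3 -m crank 'ROWS' [OPENING] [FORCE]. ROWS is JSON, a list of rows, each a list of 4 numbers: the shift along the tool's x, y, z in mm, then the turn about the tool's z in degrees. A call has 1 to 5 rows; each row shifts and turns the commanded pose from where the row before left it, along the tool's axes as they then stand; what a row does not reach is not made up. A row lasts 1/12 s, in which the tool goes at most 41.7 mm and 7.16 degrees, less where a joint would pass 70% of its speed; a pose out of reach is approached as far as the arm can. A call with a gripper value outside its range is refused whole. OPENING is the opening in per cent of the stroke, from 0 (shut) to 100 (fully open), set as the call begins (- or left out, the last holds). The fingers move at their own pace and stop on an object; FORCE is the grip in N (left out, the last holds). Time passes only in rows, so rows that do not move let the fingers close. It gives the time, the measured TCP pose, the force and the opening at its end, in the units of the state.
- monitor.get_obs(): the state, without advancing time (a new reading comes with each control period).
- vision.camera(name): name is "side" or "top"; returns a dict with "pixels" (384x512x3 uint8, blue, green, red), "fov_y" (degrees; the focal length in pixels is half the picture's height over the tangent of half this angle, whatever the lens; pixels are square), "cx", "cy" (the principal point, pixels), "distortion" ([k1, k2, p1, p2, k3] as OpenCV has them; the pictures are not rectified), "origin" and "orientation" of the camera in the world. Camera axes: x right, y down, z forward; pixel columns grow to the right and rows downward; lengths in m; the calibration is good to about 2 mm. A picture is of the moment at which its call begins. There is no depth.
- finish_job(): hands the job in, once; it reports no verdict.
The state is a dict: "time": time; "joints": joint angles; "qvel": joint speeds; "joint_torque": joint torques, N m; "position": TCP position; "ee_rot": TCP orientation; "contact_force": force on the tool from outside, world axes, zero at the start; "moment": the same for the moment, N m; "width": finger opening in m.
Only numpy, scipy, OpenCV 4.12 (cv2) and the standard library are available. Lean on these libraries where they do the work, as an engineer would, in place of code of your own. Each camera call takes 0.05 s, during which the arm holds its last target.

## Task

Lock the speculum dispenser (the tall clear tube with the funnel on top): slide the barrel bolt on its board fully home into its keeper, then let go of it. The instrument case on the other board has the same kind of bolt; leave that one as it is.

Things in the scene. Friction and masses are not known exactly. Their poses are not given: they have to be found in the camera images.
- bolt (a joint): Slide of the dispenser's steel barrel bolt, in m: 0 = fully drawn back, 0.06 = fully home (end stop). The nose enters the keeper at about 0.03. It starts between 0 and 0.015, slides level with light friction (about 2.5 N, plus about 1 N at 0.12 m/s) and stays where it is left.
- bolt_knob (a point): Mid-height of the upright round steel knob of the dispenser's bolt: 14 mm thick, reaching 20 mm above and below this point, which is 72 mm above the table. y axis: level, along the track towards the keeper (the way home); z up. Below it: the bolt's open-topped channel (24 x 105 mm, top 30 mm lower), keeper (top 26 mm lower); a small loose speculum 60 mm or more from the track (top 18 mm lower).
- dispenser_keeper (a point): Centre of the steel keeper's hole, on the bolt's axis, 40 mm lower than bolt_knob; keeper 28 mm wide, 16 mm long, on the dispenser's white foot. Fully home, the knob stands 68 mm short of this point along the track. y along the track, x level towards the tube's side. The tube (40 mm thick, funnel 82 mm wide, top 174 mm above the table) stands 130 mm from the track, on the side away from the robot.
- case_bolt_knob (a point): Centre of the knob of the same kind of bolt on the other board, which carries a low grey instrument case (about 108 x 168 mm, 60 mm high) instead of a tube. This bolt is also drawn back and must stay where it is.

How it is judged:
By the outcome, as a careful person would: the job done as asked, in the order asked, and still so for the second after the job is handed in, with the robot touching nothing.
It also fails if it takes over 29 s, if anything falls off the work surface, if the arm or the gripper's body presses on something with over 40 N, if the wrist force passes 120 N, or if a joint passes its speed limit or range.

## Working session

There is one attempt and no reset: what is moved stays moved. The work goes in short steps, Python scripts to look and compute and a shell command to move; the robot and the scene stay as the last step left them, time stands still between calls to the robot, and variables do not carry over. Pictures are saved under pics/ and viewed, and the job is handed in when it is done.

```bash
ls; mkdir -p pics
python3 - <<'E'
from rig import monitor, vision
import cv2,pickle
print(monitor.get_obs())
d={}
for n in("side","top"):
    c=vision.camera(n); d[n]=c; cv2.imwrite(f"pics/{n}1.png",c["pixels"]); print({k:v for k,v in c.items() if k!="pixels"})
pickle.dump(d,open("c1.pkl","wb"))
E
```

```text
pics
{'time': 0.0, 'joints': array([ 9.82513861e-01,  2.07449697e-01,  1.54298911e+00, -1.15331581e-05,
        1.39349380e+00, -1.50480160e-01]), 'qvel': array([-0.00063833,  0.00057993,  0.00031045,  0.00063028,  0.00237918,
        0.00028651]), 'joint_torque': array([-4.47448457e-06, -3.83029675e+01, -2.91598982e+01, -2.13574535e-04,
        1.05101496e-02, -3.89684726e-05]), 'position': array([0.24334094, 0.52011776, 0.23009223]), 'ee_rot': array([-0.68203454, -3.06580831,  0.0034332 ]), 'contact_force': array([ 1.8608969 ,  0.7000988 , -0.46857189]), 'moment': array([-0.01654449,  0.00799588, -0.01096901]), 'width': 0.08550778650897867}
{'fov_y': 54.60726526231197, 'cx': 254.34643553107767, 'cy': 190.73838843385985, 'distortion': array([-0.00876981,  0.        ,  0.        ,  0.        ,  0.        ]), 'origin': array([0.44596645, 0.51787514, 0.64779131]), 'orientation': array([-0.16083204,  2.84965265, -1.15597813])}
{'fov_y': 55.33750794966135, 'cx': 258.5285129413879, 'cy': 189.90734168452434, 'distortion': array([-0.02835038,  0.        ,  0.        ,  0.        ,  0.        ]), 'origin': array([ 0.44519213, -0.02668622,  0.81996804]), 'orientation': array([-2.15948082,  2.18184401, -0.08489717])}
```

View pics/side1.png

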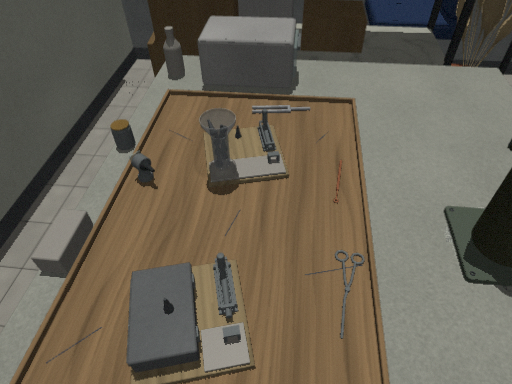

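View pics/top1.png

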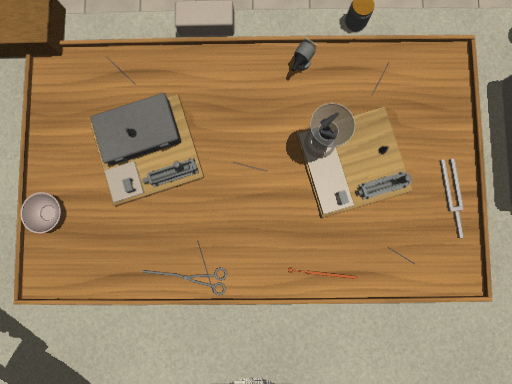

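Run:
```python
import cv2
a=cv2.imread("pics/top1.png")[95:225,290:420]; b=cv2.imread("pics/side1.png")[90:200,190:320]
cv2.imwrite("pics/ztop.png",cv2.resize(a,None,fx=5,fy=5,interpolation=cv2.INTER_CUBIC)[:600])
cv2.imwrite("pics/ztop2.png",cv2.resize(a[60:],None,fx=6,fy=6,interpolation=cv2.INTER_CUBIC))
cv2.imwrite("pics/zside.png",cv2.resize(b,None,fx=5,fy=5,interpolation=cv2.INTER_CUBIC))
```

```text
(no output)
```

View pics/ztop2.png

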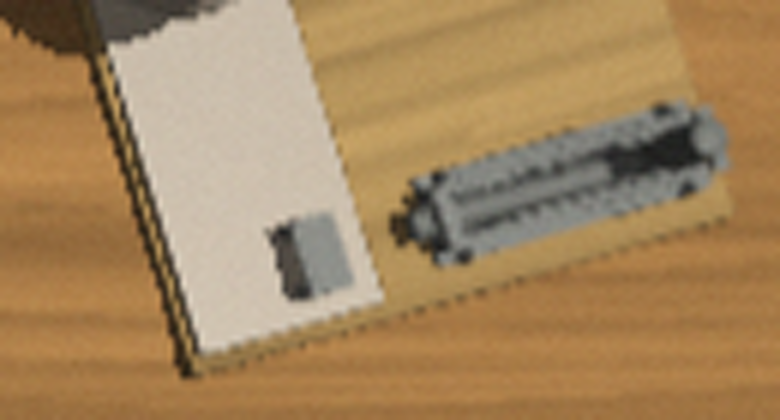

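View pics/zside.png

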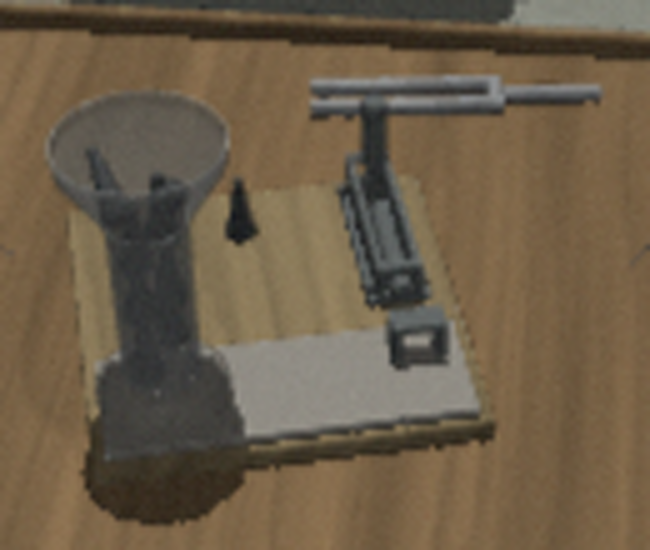

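```bash
cat > h.py <<'E'
import numpy as np,cv2
from scipy.spatial.transform import Rotation as R
def ray(c,uv):
    f=192/np.tan(np.radians(c["fov_y"])/2)
    K=np.array([[f,0,c["cx"]],[0,f,c["cy"]],[0,0,1]])
    p=cv2.undistortPoints(np.array([[uv]],float),K,np.array(c["distortion"]))[0,0]
    return np.array(c["origin"]),R.from_rotvec(c["orientation"]).as_matrix()@np.r_[p,1]
def plane(c,uv,z):
    o,d=ray(c,uv); return o+d*(z-o[2])/d[2]
def tri(r):
    A=sum(np.eye(3)-np.outer(d,d)/(d@d) for o,d in r); b=sum((np.eye(3)-np.outer(d,d)/(d@d))@o for o,d in r)
    return np.linalg.solve(A,b)
E
python3 - <<'E'
from h import *
import pickle
d=pickle.load(open("c1.pkl","rb"));t,s=d["top"],d["side"]
kt=plane(t,(408.0,177.5),.092); ks=plane(s,(264.8,111),.092)
print("knob",kt,ks,tri([ray(t,(408,177.5)),ray(s,(264.8,111))]))
ke=plane(t,(344.7,197.2),.046); kes=plane(s,(190+418/5,90+320/5),.046)
print("keeper",ke,kes)
# channel ends (top z .042)
e1=plane(t,(290+443/6,155+220/6),.042);e2=plane(t,(290+700/6,155+143/6),.042);print("chan",e1,e2)
for a,b in((kt,ke),(e2,e1)):
    v=b-a;print(np.degrees(np.arctan2(v[1],v[0])),np.linalg.norm(v[:2]))
# board edges
o=monitor=None
from rig import monitor
M=R.from_rotvec(monitor.get_obs()["ee_rot"]).as_matrix();print(M.round(3))
E
```

```text
knob [ 0.53191049 -0.31865035  0.092     ] [ 0.52872233 -0.3118548   0.092     ] [ 0.53112552 -0.32104082  0.08598013]
keeper [ 0.49684886 -0.20081994  0.046     ] [ 0.49471774 -0.19426945  0.046     ]
chan [ 0.50848205 -0.24287337  0.042     ] [ 0.53502545 -0.33570288  0.042     ]
106.57090544998233 0.12293626071909165
105.95719769549198 0.09654983312265857
[[-0.906  0.424 -0.001]
 [ 0.424  0.906 -0.002]
 [ 0.    -0.002 -1.   ]]
```

```bash
python3 -m crank '[[0,0,0,7],[0,0,0,7],[0,0,0,7],[0,0,0,7],[0,0,0,7]]' 60 30; python3 -m crank '[[0,0,0,7],[0,0,0,7],[0,0,0,0]]'
cat > go.py <<'E'
import sys
from h import *
from rig import monitor
o=monitor.get_obs();M=R.from_rotvec(o["ee_rot"]).as_matrix()
g=np.array([float(x) for x in sys.argv[1:4]])
print("t",o["time"],"pos",o["position"].round(4),"xhead",np.degrees(np.arctan2(M[1,0],M[0,0])).round(2),"F",o["contact_force"].round(1),"w",round(o["width"],4))
print("shift tool mm",(M.T@(g-o["position"])*1e3).round(1), M[:,2].round(3))
E
python3 go.py .53 -.317 .18
```

```text
time: 0.52
position: [0.2435, 0.5204, 0.2306]
ee_rot: [-1.581, -2.715, 0.002]
contact_force: [-0.1, 0.5, 0.4]
width: 0.0515
time: 0.77
position: [0.2435, 0.5204, 0.2306]
ee_rot: [1.895, 2.506, -0.002]
contact_force: [-0.9, -0.6, -0.2]
width: 0.0511
t 0.7667 pos [0.2435 0.5204 0.2306] xhead 105.81 F [-0.9 -0.6 -0.2] w 0.0511
shift tool mm [-883.7   47.6   51.4] [-0.001 -0.001 -1.   ]
```

```bash
python3 -m crank '[[-34,2,0,0],[-34,2,0,0],[-34,2,0,0],[-34,2,0,0],[-34,2,0,0]]'; python3 -m crank '[[-34,2,0,0],[-34,2,0,0],[-34,2,0,0],[-34,2,0,0],[-34,2,0,0]]';python3 -m crank '[[-34,2,0,0],[-34,2,0,0],[-34,2,0,0],[-34,2,0,0],[-34,2,0,0]]'; python3 go.py .53 -.317 .18
```

```text
time: 1.18
position: [0.2999, 0.3585, 0.2309]
ee_rot: [1.887, 2.512, -0.001]
contact_force: [0.6, -0.5, -0.3]
width: 0.0513
time: 1.6
position: [0.3562, 0.1977, 0.2312]
ee_rot: [1.887, 2.511, 0.0]
contact_force: [1.0, -0.4, 0.1]
width: 0.0511
time: 2.02
position: [0.4125, 0.0369, 0.2312]
ee_rot: [1.888, 2.511, 0.0]
contact_force: [0.3, 0.5, 0.0]
width: 0.0513
t 2.0167 pos [0.4125 0.0369 0.2312] xhead 106.11 F [0.3 0.5 0. ] w 0.0513
shift tool mm [-372.6   14.7   51.2] [ 0.  0. -1.]
```

```bash
python3 -m crank '[[-35,1,0,0],[-35,1,0,0],[-35,1,0,0],[-35,2,0,0],[-35,2,0,0]]'; python3 -m crank '[[-35,2,0,0],[-35,2,5,0],[-35,2,10,0],[-35,1,20,0],[-35,1,20,0]]';python3 -m crank '[[-15,0,30,0],[0,0,20,0],[0,0,0,0],[0,0,0,0]]'; python3 go.py .53 -.317 .13
python3 - <<'E'
from rig import vision
import cv2,pickle
d={}
for n in("side","top"):
    c=vision.camera(n); d[n]=c; cv2.imwrite(f"pics/{n}2.png",c["pixels"])
pickle.dump(d,open("c2.pkl","wb"))
a=cv2.resize(d["top"]["pixels"][110:240,310:450],None,fx=3,fy=3,interpolation=2)
b=cv2.resize(d["side"]["pixels"][60:190,190:320],None,fx=3,fy=3,interpolation=2)
import numpy as np
cv2.imwrite("pics/z2.png",np.hstack([a[:,:400],b]))
E
```

```text
time: 2.43
position: [0.4672, -0.1296, 0.2311]
ee_rot: [-1.889, -2.51, -0.0]
contact_force: [0.8, -0.4, 0.1]
width: 0.051
time: 2.85
position: [0.5237, -0.2961, 0.1763]
ee_rot: [1.887, 2.509, 0.0]
contact_force: [0.9, -0.0, 0.5]
width: 0.0511
time: 3.18
position: [0.5256, -0.3074, 0.1243]
ee_rot: [-1.887, -2.505, -0.0]
contact_force: [0.9, 0.1, 0.0]
width: 0.0511
t 3.1833 pos [ 0.5256 -0.3074  0.1243] xhead 106.01 F [0.9 0.1 0. ] w 0.0511
shift tool mm [-10.4   1.5  -5.7] [-0.004  0.003 -1.   ]
```

View pics/z2.png

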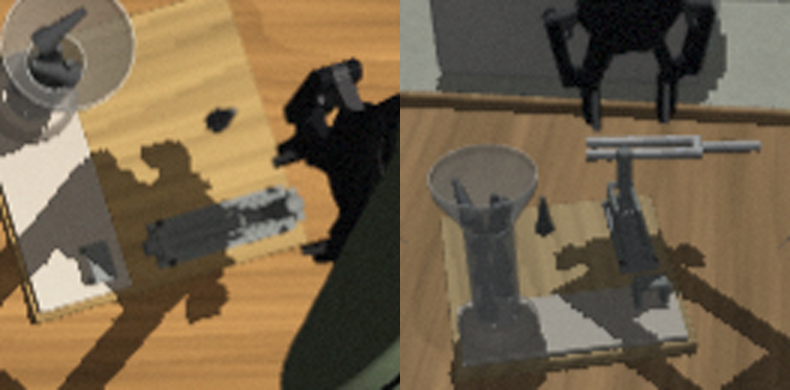

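```bash
python3 - <<'E'
from h import *
import pickle
d=pickle.load(open("c2.pkl","rb"));t,s=d["top"],d["side"]
P=np.array([.5256,-.3074,.130])
for c,n in((t,"top"),(s,"side")):
    K=192/np.tan(np.radians(c["fov_y"])/2)
    q=R.from_rotvec(c["orientation"]).as_matrix().T@(P-c["origin"]);print(n,(q[:2]/q[2]*K+[c["cx"],c["cy"]]))
    for a in(d,):
        pass
    for k in([.531,-.317,.092],[.531,-.317,.052],[.531,-.322,.092]):
        q=R.from_rotvec(c["orientation"]).as_matrix().T@(np.array(k)-c["origin"]);print("  knob",k,(q[:2]/q[2]*K+[c["cx"],c["cy"]]))
E
python3 - <<'E'
import cv2
b=cv2.imread("pics/side2.png")[85:155,220:300]
cv2.imwrite("pics/z3.png",cv2.resize(b,None,fx=8,fy=8,interpolation=cv2.INTER_NEAREST))
E
```

```text
top [410.88694837 178.35469432]
  knob [0.531, -0.317, 0.092] [407.91069676 177.90306101]
  knob [0.531, -0.317, 0.052] [400.39160404 180.21554248]
  knob [0.531, -0.322, 0.092] [410.43051984 177.87519652]
side [265.87385581  99.34142662]
  knob [0.531, -0.317, 0.092] [264.14227554 109.82271541]
  knob [0.531, -0.317, 0.052] [264.13455964 122.36738149]
  knob [0.531, -0.322, 0.092] [264.33397454 108.76216758]
```

View pics/z3.png

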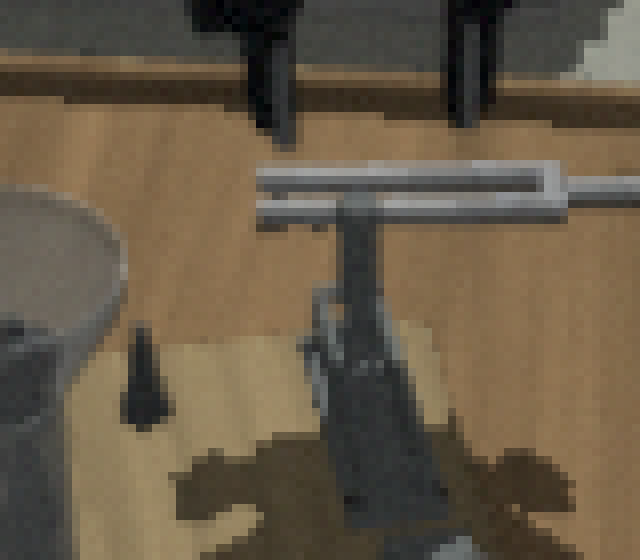

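```bash
python3 -m crank '[[-10,1,0,0],[0,0,16,0],[0,0,16,0],[0,0,16,0],[0,0,16,0]]'; python3 -m crank '[[0,0,0,0],[0,0,0,0],[0,0,0,0]]'; python3 go.py .53 -.317 .058
python3 - <<'E'
from rig import vision
import cv2
b=vision.camera("side")["pixels"][70:150,220:310]
cv2.imwrite("pics/z4.png",cv2.resize(b,None,fx=7,fy=7,interpolation=cv2.INTER_NEAREST))
E
```

```text
time: 3.7
position: [0.5325, -0.319, 0.0643]
ee_rot: [1.888, 2.505, -0.001]
contact_force: [0.3, -0.5, -0.2]
width: 0.0513
time: 3.95
position: [0.5321, -0.3186, 0.0644]
ee_rot: [1.89, 2.505, -0.0]
contact_force: [-0.1, -0.3, 0.2]
width: 0.0513
t 3.95 pos [ 0.5321 -0.3186  0.0644] xhead 105.95 F [-0.1 -0.3  0.2] w 0.0513
shift tool mm [ 2.2 -1.6  6.4] [ 0.003 -0.002 -1.   ]
```

View pics/z4.png

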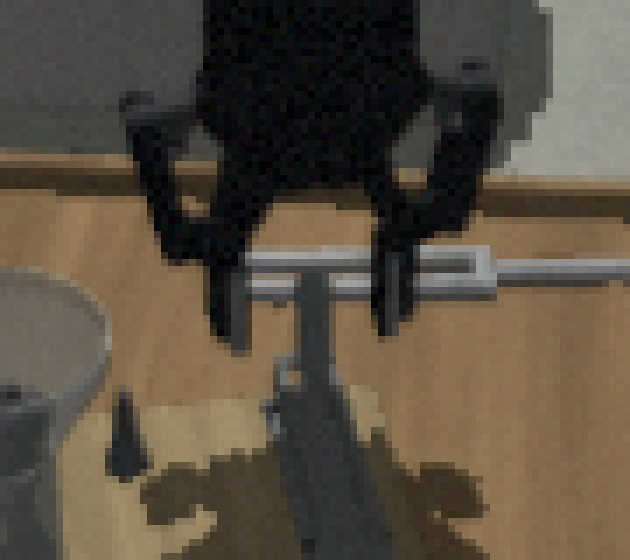

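```bash
python3 -m crank '[[1,-1,6,0],[0,0,0,0]]'; python3 -m crank '[[0,0,0,0],[0,0,0,0],[0,0,0,0],[0,0,0,0],[0,0,0,0]]' 0 40; python3 -m crank '[[0,0,0,0],[0,0,0,0]]';  python3 go.py .53 -.317 .058
python3 - <<'E'
from rig import vision
import cv2
b=vision.camera("side")["pixels"][70:150,220:310]
cv2.imwrite("pics/z5.png",cv2.resize(b,None,fx=7,fy=7,interpolation=cv2.INTER_NEAREST))
E
```

```text
time: 4.17
position: [0.5295, -0.317, 0.0566]
ee_rot: [1.892, 2.507, -0.0]
contact_force: [-0.1, 0.2, -0.9]
width: 0.051
time: 4.58
position: [0.5301, -0.3169, 0.0566]
ee_rot: [1.892, 2.507, 0.001]
contact_force: [0.6, 0.6, 0.6]
width: 0.0129
time: 4.75
position: [0.5301, -0.317, 0.0566]
ee_rot: [1.892, 2.507, 0.001]
contact_force: [2.6, 1.9, 1.1]
width: 0.0131
t 4.75 pos [ 0.5301 -0.317   0.0566] xhead 105.92 F [2.6 1.9 1.1] w 0.0131
shift tool mm [-0.  -0.1 -1.4] [ 0.001 -0.    -1.   ]
```

View pics/z5.png

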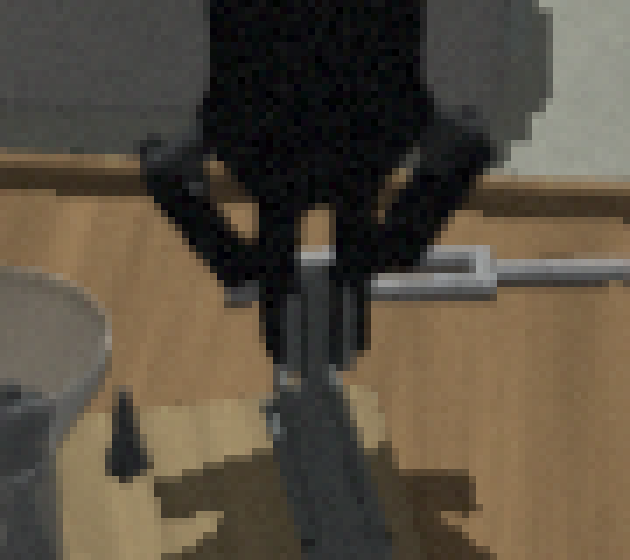

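Knob gripped (width 13 mm, about the 14 mm knob). Slide it home at about 0.1 m/s.

```bash
for i in 1; do :; done; python3 -m crank '[[4,0,0,0],[8,0,0,0],[8,0,0,0]]'; python3 -m crank '[[8,0,0,0],[8,0,0,0],[5,0,0,0]]'; python3 -m crank '[[5,0,0,0],[0,0,0,0]]'; python3 go.py .53 -.317 .0566
```

```text
time: 5.05
position: [0.5249, -0.2987, 0.0566]
ee_rot: [1.891, 2.504, -0.001]
contact_force: [4.8, -1.0, -1.5]
width: 0.0132
time: 5.3
position: [0.5189, -0.2776, 0.0566]
ee_rot: [1.891, 2.506, -0.0]
contact_force: [4.6, -1.5, -2.8]
width: 0.0132
time: 5.47
position: [0.5173, -0.272, 0.0566]
ee_rot: [1.891, 2.507, 0.001]
contact_force: [5.5, 1.4, 0.2]
width: 0.0128
t 5.4667 pos [ 0.5173 -0.272   0.0566] xhead 105.94 F [5.5 1.4 0.2] w 0.0128
shift tool mm [-46.7  -0.2   0. ] [ 0.001 -0.    -1.   ]
```

```bash
python3 -m crank '[[3,0,0,0],[0,0,0,0]]'; python3 -m crank '[[3,0,0,0],[0,0,0,0]]'; python3 -m crank '[[2,0,0,0],[0,0,0,0]]'; python3 -m crank '[[2,0,0,0],[0,0,0,0]]'; python3 go.py .53 -.317 .0566
```

```text
time: 5.63
position: [0.5167, -0.2698, 0.0566]
ee_rot: [1.891, 2.506, 0.001]
contact_force: [5.1, -0.1, -1.1]
width: 0.0129
time: 5.8
position: [0.5159, -0.2672, 0.0566]
ee_rot: [1.891, 2.506, 0.001]
contact_force: [5.0, -0.3, -0.9]
width: 0.0127
time: 5.97
position: [0.5154, -0.2654, 0.0566]
ee_rot: [1.891, 2.506, 0.0]
contact_force: [4.7, -0.3, -1.0]
width: 0.0132
time: 6.13
position: [0.5149, -0.2636, 0.0566]
ee_rot: [1.891, 2.506, 0.0]
contact_force: [4.9, -0.6, -0.9]
width: 0.0129
t 6.1333 pos [ 0.5149 -0.2636  0.0566] xhead 105.91 F [ 4.9 -0.6 -0.9] w 0.0129
shift tool mm [-55.5  -0.1   0.1] [ 0.002 -0.001 -1.   ]
```

```bash
python3 -m crank '[[2,0,0,0],[0,0,0,0]]'; python3 -m crank '[[2,0,0,0],[0,0,0,0]]'; python3 -m crank '[[2,0,0,0],[0,0,0,0]]'; python3 go.py .53 -.317 .0566
```

```text
time: 6.3
position: [0.5144, -0.2617, 0.0566]
ee_rot: [1.891, 2.506, 0.0]
contact_force: [5.2, 0.7, -0.4]
width: 0.013
time: 6.47
position: [0.5142, -0.2611, 0.0566]
ee_rot: [1.89, 2.504, -0.002]
contact_force: [5.9, -3.5, -3.5]
width: 0.0125
time: 6.63
position: [0.5142, -0.261, 0.0566]
ee_rot: [1.888, 2.501, -0.005]
contact_force: [7.7, -9.5, -7.7]
width: 0.0126
t 6.6333 pos [ 0.5142 -0.261   0.0566] xhead 105.92 F [ 7.7 -9.5 -7.7] w 0.0126
shift tool mm [-58.2  -0.2   0.5] [ 0.005 -0.007 -1.   ]
```

```bash
python3 -m crank '[[2,0,0,0],[0,0,0,0]]'; python3 -m crank '[[-2,0,0,0],[0,0,0,0]]';python3 go.py .53 -.317 .0566; python3 -m crank '[[0,0,0,0],[0,0,0,0],[0,0,0,0],[0,0,0,0],[0,0,0,0]]' 60; python3 go.py .53 -.317 .0566
```

```text
time: 6.8
position: [0.5142, -0.261, 0.0567]
ee_rot: [1.886, 2.499, -0.007]
contact_force: [9.4, -13.6, -11.9]
width: 0.0132
time: 6.97
position: [0.5142, -0.261, 0.0566]
ee_rot: [1.889, 2.501, -0.003]
contact_force: [7.3, -7.7, -5.9]
width: 0.0127
t 6.9667 pos [ 0.5142 -0.261   0.0566] xhead 105.88 F [ 7.3 -7.7 -5.9] w 0.0127
shift tool mm [-58.1  -0.1   0.5] [ 0.004 -0.006 -1.   ]
time: 7.38
position: [0.5119, -0.257, 0.056]
ee_rot: [-1.891, -2.507, 0.0]
contact_force: [1.3, -0.0, -0.2]
width: 0.0511
t 7.3833 pos [ 0.5119 -0.257   0.056 ] xhead 105.93 F [ 1.3 -0.  -0.2] w 0.0511
shift tool mm [-62.7   1.   -0.6] [-0.001  0.001 -1.   ]
```

```bash
python3 -m crank '[[0,0,-10,0],[0,0,-30,0],[0,0,-35,0],[0,0,-35,0],[0,0,-35,0]]'; python3 -m crank '[[-20,-20,-20,0],[-35,-10,0,0],[-35,-10,0,0],[-35,-10,0,0],[-35,-10,0,0]]';python3 -m crank '[[-20,0,0,0],[0,0,0,0],[0,0,0,0]]'
python3 - <<'E'
from rig import vision
import cv2,pickle,numpy as np
d={}
for n in("side","top"):
    c=vision.camera(n); d[n]=c; cv2.imwrite(f"pics/{n}6.png",c["pixels"])
pickle.dump(d,open("c6.pkl","wb"))
a=cv2.resize(d["top"]["pixels"][110:240,300:430],None,fx=3,fy=3,interpolation=2)
b=cv2.resize(d["side"]["pixels"][60:190,190:320],None,fx=3,fy=3,interpolation=2)
cv2.imwrite("pics/z6.png",np.hstack([a,b]))
E
```

```text
time: 7.8
position: [0.5121, -0.257, 0.2035]
ee_rot: [-1.892, -2.508, 0.0]
contact_force: [0.9, -0.7, -0.9]
width: 0.0514
time: 8.22
position: [0.4985, -0.429, 0.2228]
ee_rot: [1.891, 2.507, -0.0]
contact_force: [0.9, 0.6, -0.4]
width: 0.0517
time: 8.47
position: [0.5038, -0.4476, 0.2215]
ee_rot: [-1.894, -2.506, -0.001]
contact_force: [-0.4, 0.2, -0.3]
width: 0.0511
```

View pics/z6.png

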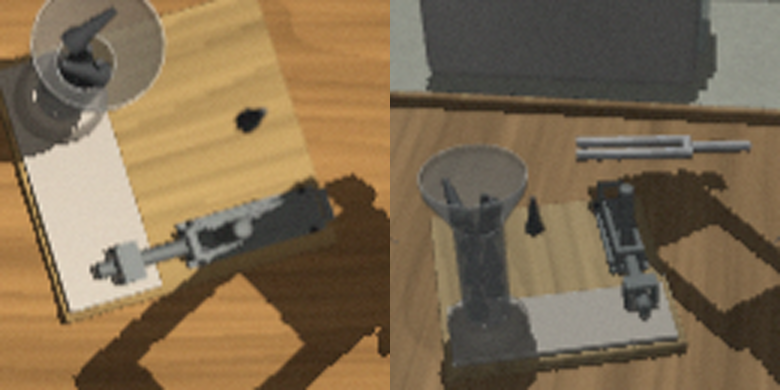

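View pics/top6.png

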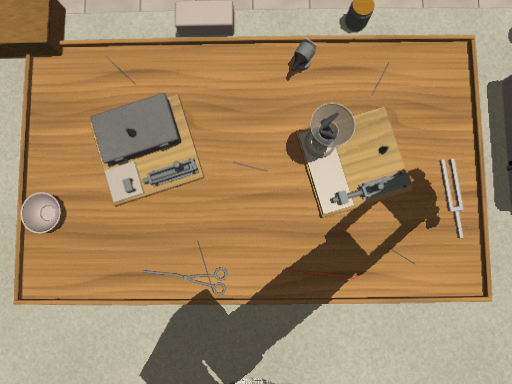

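The bolt's nose now passes through the keeper (about (335,200) px in the top view). The knob is at about (381,186), and the case's bolt looks unmoved.

Run:
```python
from h import *
import pickle
d=pickle.load(open("c6.pkl","rb"));t=d["top"]
k=plane(t,(381,186),.092);ke=plane(t,(344.7,197.2),.046)
u=np.array([-.275,.961]);print(k,(ke-k)[:2]@u)
d1=pickle.load(open("c1.pkl","rb"))["top"]
print(np.abs(t["pixels"][90:210,85:210].astype(int)-d1["pixels"][90:210,85:210]).max())
from rig import finish_job
print(finish_job())
```

```text
[ 0.51539308 -0.26372113  0.092     ] 0.06554770529850576
24
the job is handed in; nothing more can be done
None
```

The dispenser is locked: its bolt is fully home in the keeper, the knob is released, and the job is handed in.

I gripped the knob across its track and slid it about 58 mm. At that point it stopped moving while the push force rose from about 5 N to 20 N, which is the end stop. I then opened the gripper, lifted clear and backed away. It took about 8.6 s of the 29 s allowed.

**Last checks:**
- **Bolt position:** the last pictures show the nose through the keeper. I measured the knob 65.5 mm short of the keeper, against the nominal 68 mm. That is a little off but within the camera calibration error, and the contact at the stop agrees that it is home.
- **Case bolt:** the area around the case looks the same in the first and last top views, with only small, noise-level pixel differences.
- **Robot:** the wrist force read about zero once the gripper was clear.

No check failed.

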